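Lock the kit case with its hairpin clip

TASK

The hasp strap of the closed aluminium kit case already lies over its stud. Pick up the hairpin clip and, keeping it flat, push it mouth first from the front edge of the lid onto the stud, between strap and stud head, until it snaps fully home; then tug it gently back towards the front edge for a moment, so that the spring-loaded stud is drawn 3 to 5 mm towards you without the clip coming off, and let go, leaving the clip on the stud. Never force the stud more than about 17 mm out of its rest position, and leave the other things where they are.

Things in the scene. Friction and masses are not known exactly. Their poses are not given: they have to be found in the camera images.
- clip_grip (a point): Hairpin clip, lying flat: black grip with an upright fin and two sprung 5 mm wire legs; 0.1 kg. Point inside the fin (24 mm along x, 10 mm thick along y, 40 mm tall) on its centre line, 26 mm above the clip's flat underside; pinch it here across y. x points out of the open mouth, z up. Leg tips 66 mm ahead along x, 36 mm wide outside; inward bulges 47 mm ahead leave a 6 mm gap.
- clip_seat (a point): Centre of the clip's pocket, behind the bulges, where the stud's axis sits once the clip is home: 40 mm ahead of clip_grip along the clip's x, 23.5 mm lower (2.5 mm above the clip's underside, half-way up the wires). Axes as clip_grip. The stud has about 0.7 mm of play there before it meets the grip's nose (hard stop) or the bulges.
- stud_neck (a point): Upright steel stud on the case's lid. Point on its axis half-way up the neck: 12 mm diameter, 14 mm free height between the flat strap below (7 mm under this point, 83 mm above the table) and the stud's head (24 mm diameter, 6 mm thick). It moves with the stud. Axes as case: the clip is pushed on along x, z up.
- case: Closed aluminium case, fixed, 220 mm deep (x), 240 mm wide, 80 mm high. Origin on the table under the stud's rest position, 85 mm behind the lid's front edge; x points from front edge to back. A flat steel hasp strap, 3 mm thick, 56 mm wide, lies on the lid from the front edge to 35 mm behind the stud; the clip ends lying on it.
- stud (a joint): How far the spring-loaded stud is displaced in its slot along x of the case (m): 0 at rest, positive to the back. It yields 1.1 mm per newton (900 N/m), stops hard at 22 mm and springs back. Pushing the clip on takes about 9 to 14 N, so the stud gives way by 10 to 15 mm before the clip snaps over it and it jumps back; once home the clip comes off at a pull of about 10 to 13 N.
- tape: Bystander: a roll of white tape, 72 mm diameter, 25 mm high, flat on the table. Origin at the centre of its underside.
- cup: Bystander: a paper-white cup, 72 mm diameter, 85 mm high. Origin at the centre of its underside.
There are look-alikes about, which are no part of the job. Of the things shaped like the part that bears clip_grip, the black one is meant.

How it is judged:
On the way, in this order (a step that is already met when the one before it is completed fails the run):
1. The clip is snapped home on the stud (horizontal distance between clip_seat and stud_neck below 0.004 m and z of clip_seat in the frame of stud_neck between -0.008 and 0.006 m and angle between clip_grip's own z axis and vertical below 0.2 rad), for 0.2 s.
2. The clip is tugged back: the stud is drawn at least 2 mm towards the lid's front edge with the clip still home (all of step 1 and value of joint stud below -0.002 m), for 0.15 s.
At the end, for the whole second after the job is handed in: The stud's axis lies within 4 mm of the centre of the clip's pocket, the clip is between strap and stud head, level within 0.2 rad and let down onto the strap (grip point below 118 mm), and the stud is at rest within 3 mm of its unloaded position (all of step 1 and value of joint stud between -0.003 and 0.003 m and height (world z) of clip_grip below 0.118 m and velocity of joint stud between -0.01 and 0.01 m/s); the robot touches nothing.
It fails at once if the stud is forced more than 18 mm out of its rest position (value of joint stud above 0.018 m or value of joint stud below -0.018 m).
It fails at once if a bystander is moved by more than 20 mm (distance of any of tape, cup from where it was at the start of the episode above 0.02 m).
It also fails if it takes over 61 s, if anything falls off the work surface, if the arm or the gripper's body presses on something with over 40 N, if the wrist force passes 120 N, or if a joint passes its speed limit or range.

ROBOT

A 7-joint arm with a two-finger parallel gripper is mounted at the origin on the work surface. World frame = base frame: x ahead of the robot, y to its left, z up, the work surface at z = 0. Lengths are in m, angles in rad, forces in N, time in s.
With the tool pointing down it reaches from about 0.425 to 0.95 m from the base axis. Payload 16.7 kg.
Tool frame: the origin (TCP) lies midway between the tips of the shut fingers; the grasp point (between the pads) lies 19 mm behind it; z points along the fingers, x is the direction in which the jaws open and shut, and the axes are right-handed (so a half turn about z gives the same grasp; the last joint's range is limited). The gripper opens to 94 mm and grips with 3 to 60 N. Pads are 16 mm wide; open, the fingers measure 119 mm over their backs; the gripper's body (75 mm by 177 mm) begins 78 mm behind the grasp point.
Start: joints at [1.046, 0.426, 0.074, 1.606, -0.034, 1.111, -0.067], TCP at [0.248, -0.628, 0.205] pointing down, gripper open.
Joint ranges: [-2.85, 2.85], [-0.5, 2.14], [-1.23, 1.37], [0.21, 2.46], [-1.02, 4.16], [0.16, 2.05], [-2.73, 2.73]. Speed limits (rad/s): [1.89, 1.89, 2.39, 2.39, 3.01, 3.01, 3.01].

INTERFACE

Orientations are given as a 3x3 rotation matrix whose columns are the frame's x, y, z axes.
In Python, from workcell import robot, optics, job gives the robot as it stands. The module is installed in compiled form; this text tells all that it offers.
- The arm moves only by the tool carry_out, never from a script. Its argument "commands" is a list of rows, each an object of numbers: "x", "y", "z": the shift along the tool's x, y, z in cm; "yaw": the turn about the tool's z in rad; "grip": the finger opening in cm, from 0 to 9.4. A call has 1 to 20 rows; each row shifts and turns the commanded pose from where the row before left it, along the tool's axes as they then stand; what a row does not reach is not made up. A row lasts 1/12 s, in which the tool goes at most 41.7 mm and 7.16 degrees, less where a joint would pass 70% of its speed; a pose out of reach is approached as far as the arm can. A call is refused whole if a number of a shift passes 4.17 or a number of a turn 0.125, either way. A call with a gripper value outside its range is refused whole. The fingers move at their own pace and stop on an object; "newtons" is the grip in N (left out, the last holds). Time passes only in rows, so rows that do not move let the fingers close. It gives the time, the measured TCP pose, the force and the opening at its end, in the units of the state.
- robot.state(): the state, without advancing time (a new reading comes with each control period).
- optics.snapshot(name): name is "scene" or "side" or "wrist"; returns the picture (480x640x3 uint8, red, green, blue); there is no depth.
- optics.calibration(name): a dict with "fov_y" (degrees; the focal length in pixels is half the picture's height over the tangent of half this angle, whatever the lens; pixels are square), "cx", "cy" (the principal point, pixels), "R" (3x3) and "t" (3): a world point X has camera coordinates R X + t; the wrist camera has in their place "mount" (4x4, takes a point from camera to tool coordinates, whose origin is the TCP and whose axes are the tool frame's). Camera axes: x right, y down, z forward; pixel columns grow to the right and rows downward; lengths in m; the calibration is good to about 2 mm. A picture is of the moment at which its call begins: read the wrist's pose just before it. calibration takes no time and is no camera call.
- job.finish_job(): hands the job in, once; it reports no verdict.
The state is a dict: "time": time; "joint_positions": joint angles; "dq": joint speeds; "tau": joint torques, N m; "tcp_pos": TCP position; "ee_rot": TCP orientation; "wrist_force": force on the tool from outside, world axes, zero at the start; "torque": the same for the moment, N m; "gripper_width": finger opening in m.
Only numpy, scipy, OpenCV 4.12 (cv2) and the standard library are available. Lean on these libraries where they do the work, as an engineer would, in place of code of your own. Each camera call takes 0.05 s, during which the arm holds its last target. There are 200 camera calls.

## Working session

There is one attempt and no reset: what is moved stays moved. The work goes in short steps, Python scripts to look and compute and a tool call to move; the robot and the scene stay as the last step left them, time stands still between calls to the robot, and variables do not carry over. Pictures are saved under pics/ and viewed, about 8 in all and at most 12, crops included, and the job is handed in when it is done.

Besides the shell and the picture viewer there is one more tool, called as name([rows], argument=value, ...), one row to a line, values as JSON. carry_out: Moves the arm, as the interface text tells. Its arguments: {"type":"object","properties":{"commands":{"type":"array"},"newtons":{"type":"number"}},"required":["commands"]}

```bash
mkdir -p pics; cat > h.py <<'E'
import numpy as np, cv2
from workcell import robot, optics, job
def snap(n,fn):
    s=robot.state(); im=optics.snapshot(n); cv2.imwrite('pics/'+fn,im[:,:,::-1]); return s,im
def cam(n,s=None):
    c=optics.calibration(n); f=240/np.tan(np.radians(c['fov_y'])/2)
    if 'mount' in c:
        M=np.array(c['mount']); R0=np.array(s['ee_rot']); 
        Rcw=R0@M[:3,:3]; o=R0@M[:3,3]+np.array(s['tcp_pos'])
    else:
        R=np.array(c['R']); Rcw=R.T; o=-R.T@np.array(c['t'])
    return f,c['cx'],c['cy'],Rcw,o
def ray(n,u,v,z,s=None):
    f,cx,cy,R,o=cam(n,s); d=R@np.array([(u-cx)/f,(v-cy)/f,1]); return o+d*(z-o[2])/d[2]
def proj(n,X,s=None):
    f,cx,cy,R,o=cam(n,s); p=R.T@(np.array(X)-o); return p[0]/p[2]*f+cx,p[1]/p[2]*f+cy
E
python3 - <<'E'
from h import *
s,_=snap('scene','a1.png'); s2,_=snap('side','a2.png')
print(s)
for n in('scene','side'):
    f,cx,cy,R,o=cam(n); print(n,f,cx,cy,o,R[:,2])
print(optics.calibration('wrist'))
a=cv2.imread('pics/a1.png');b=cv2.imread('pics/a2.png')
E
```

```text
{'time': 0.0, 'joint_positions': array([ 1.04552464,  0.42670654,  0.0738543 ,  1.60658259, -0.03412009,
        1.11079641, -0.06709945]), 'dq': array([-0.00128213, -0.00086593, -0.00101816, -0.00285894, -0.00088444,
       -0.00054556,  0.0013582 ]), 'tau': array([-8.71243883e-04, -9.35810566e+01,  3.66687544e+00, -4.54192114e+01,
       -4.86235984e-02,  2.00397806e-02,  1.64077337e-04]), 'tcp_pos': array([ 0.24753948, -0.62751663,  0.20480347]), 'ee_rot': array([[ 3.66950717e-01, -9.30240239e-01, -5.19397807e-04],
       [-9.30239569e-01, -3.66951077e-01,  1.11878976e-03],
       [-1.23133684e-03,  7.26236880e-05, -9.99999239e-01]]), 'wrist_force': array([-0.05444139,  0.10169703, -0.33684317]), 'torque': array([-0.02279914,  0.01915529, -0.00802312]), 'gripper_width': 0.09401198209911628}
scene 440.72489170739976 319.81004201169765 237.7621692065859 [ 0.97291496 -0.53637945  0.51711416] [-0.57936867  0.55639347 -0.59561586]
side 518.8272415943214 324.9755407617159 237.85815130381576 [ 0.36865122 -0.88036029  0.49600192] [ 0.21866954  0.85392089 -0.47223166]
{'fov_y': 65.53319768198587, 'cx': 318.4496359870002, 'cy': 242.3859500969058, 'mount': array([[ 9.99999439e-01, -3.37356908e-04, -1.00431347e-03,
         9.27827640e-04],
       [ 5.98767091e-04,  9.61999115e-01,  2.73051906e-01,
        -8.05948216e-02],
       [ 8.74032724e-04, -2.73052354e-01,  9.61998778e-01,
        -1.78308845e-01],
       [ 0.00000000e+00,  0.00000000e+00,  0.00000000e+00,
         1.00000000e+00]])}
```

View pics/a1.png

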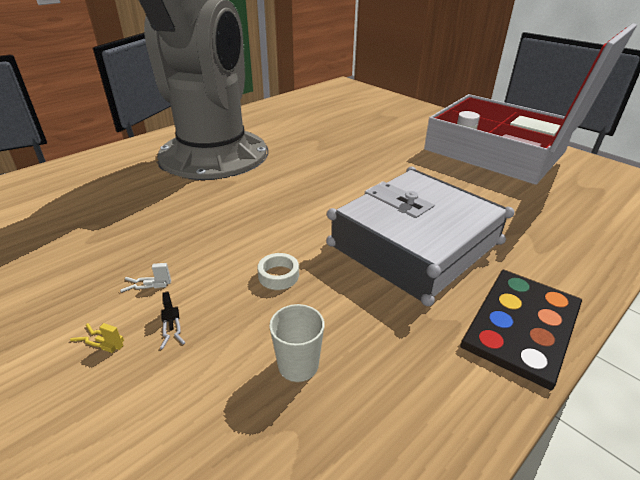

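View pics/a2.png

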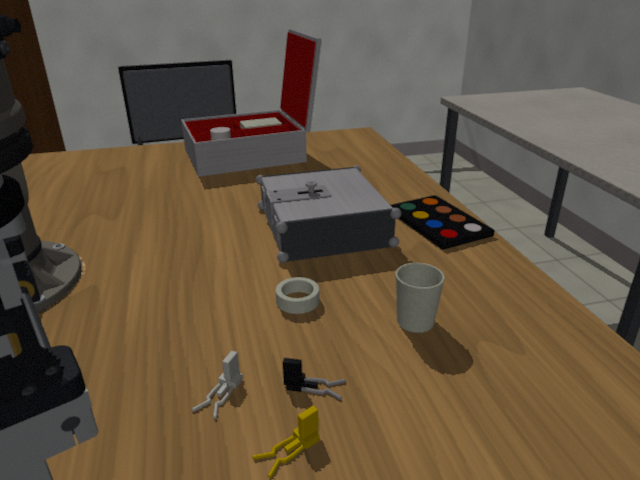

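The scene picture shows three clips: white (160,275), yellow (105,338) and black (170,315). The side picture shows the black one at (293,375). Black is the one meant. The stud is on the closed case at scene (411,198), side (312,187). Next is one enlarged mosaic to confirm this.

```bash
python3 - <<'E'
import cv2,numpy as np
a=cv2.imread('pics/a1.png');b=cv2.imread('pics/a2.png')
def c(im,u,v,w,h,k): return cv2.resize(im[v:v+h,u:u+w],None,fx=k,fy=k,interpolation=cv2.INTER_CUBIC)
m=np.vstack([np.hstack([c(a,130,280,80,75,4),c(b,270,345,80,75,4)]) ,np.hstack([c(a,350,170,107,75,3)[:,:320],c(b,250,165,107,75,3)[:,:320]])])
cv2.imwrite('pics/a3.png',m)
E
```

```text
(no output)
```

View pics/a3.png

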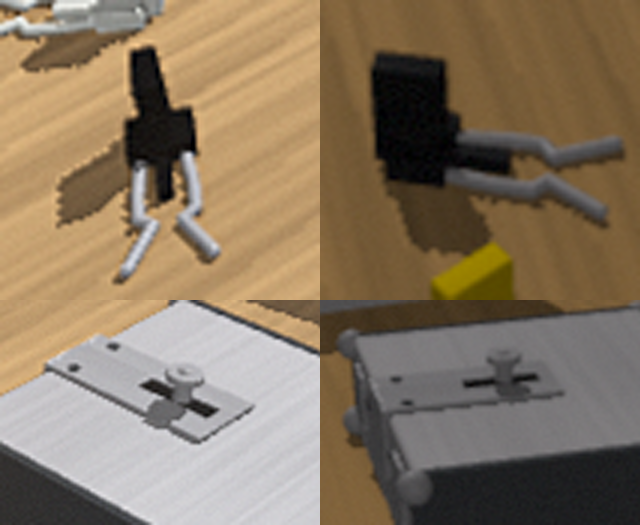

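The crop confirms the black clip: fin upright, legs towards the cup side. The stud head is at scene (411.7,195) and side (311.7,183.3), and the strap's front end is at the robot side. Next I triangulate these points.

```bash
python3 - <<'E'
from h import *
p=lambda n,u,v,z:print(n,ray(n,u,v,z).round(4))
print('tips');p('scene',161.2,348.2,.0025);p('scene',183.2,342.5,.0025);p('side',344.5,381.7,.0025);p('side',340.5,398.7,.0025)
print('fin top');p('scene',165.7,292.5,.046);p('side',292.5,360.5,.046)
print('head');p('scene',411.7,195,.103);p('side',311.7,183.3,.103)
print('strap near front, near back, far back');a=ray('scene',365,192.3,.083);b=ray('scene',417.7,217,.083);c=ray('scene',434.3,205,.083)
print(a,b,c,b-a,np.linalg.norm(b-a),np.linalg.norm(c-b),np.arctan2(*(b-a)[1::-1]),np.arctan2(*(c-b)[1::-1]))
a=ray('side',250+(378-320)/3,165+112/3,.083);b=ray('side',250+(564-320)/3,165+93/3,.083)
print(a,b,np.linalg.norm(b-a),np.arctan2(*(b-a)[1::-1]))
print('cup',ray('scene',298,370,0.0),'tape',ray('scene',278,270,.0125))
E
```

```text
tips
scene [ 0.5108 -0.4117  0.0025]
scene [ 0.5232 -0.3829  0.0025]
side [ 0.5208 -0.386   0.0025]
side [ 0.5073 -0.4137  0.0025]
fin top
scene [ 0.4558 -0.366   0.046 ]
side [ 0.454  -0.3764  0.046 ]
head
scene [0.5894 0.0629 0.103 ]
side [0.5829 0.0605 0.103 ]
strap near front, near back, far back
[0.5034387  0.03390166 0.083     ] [0.62405172 0.03854971 0.083     ] [0.62102321 0.0935786  0.083     ] [0.12061303 0.00464805 0.        ] 0.12070255325744544 0.05511216827168994 0.03851782207456518 1.6257758237158928
[0.49241718 0.0354029  0.083     ] [0.61617873 0.03343338 0.083     ] 0.12377722711491772 -0.01591248392020641
cup [ 0.67471285 -0.29004611  0.        ] tape [ 0.50084386 -0.18363135  0.0125    ]
```

carry_out([
  {"yaw": 0.1},
  {"yaw": 0.1},
  {"yaw": 0.1},
  {"yaw": 0.1},
  {"yaw": 0.1},
  {"yaw": 0.1},
  {"yaw": 0.1},
  {"yaw": 0.1},
  {"x": -2.9, "y": -0.76, "z": 0.4},
  {"x": -2.9, "y": -0.76, "z": 0.4},
  {"x": -2.9, "y": -0.76, "z": 0.4},
  {"x": -2.9, "y": -0.76, "z": 0.4},
  {"x": -2.9, "y": -0.76, "z": 0.4},
  {"x": -2.9, "y": -0.76, "z": 0.4},
  {"x": -2.9, "y": -0.76, "z": 0.4},
  {"x": -2.9, "y": -0.76, "z": 0.4},
  {"x": -2.9, "y": -0.76, "z": 0.4},
  {"x": -2.9, "y": -0.76, "z": 0.4},
  {"x": -2.9, "y": -0.76, "z": 0.4},
  {"grip": 4},
], newtons=50)

```text
validation failed for argument at $.co...
```

```bash
python3 - <<'E'
from h import *
s,im=snap('wrist','b1.png'); print(s['tcp_pos'],s['ee_rot'][:,0],s['time'])
np.savez('b1.npz',tcp_pos=s['tcp_pos'],ee_rot=s['ee_rot'])
print(proj('wrist',[.455,-.371,.026],s))
E
```

```text
[ 0.24755645 -0.62754576  0.20486019] [ 0.36694843 -0.93024059 -0.00113368] 0.1
(np.float64(106.97390230679261), np.float64(-141.74757434306304))
```

View pics/b1.png

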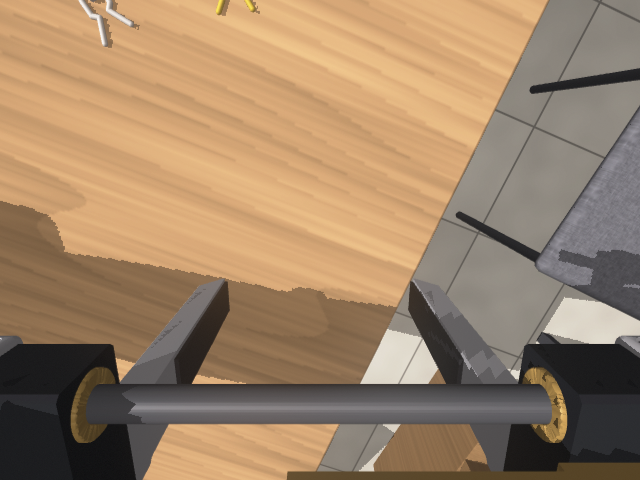

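The move was refused before it started, and the picture only shows the start pose. I'll try rows with every field filled in.

carry_out([
  {"x": 0, "y": 0, "z": 0, "yaw": 0.1, "grip": 4},
  {"x": 0, "y": 0, "z": 0, "yaw": 0.1, "grip": 4},
  {"x": 0, "y": 0, "z": 0, "yaw": 0.1, "grip": 4},
  {"x": 0, "y": 0, "z": 0, "yaw": 0.1, "grip": 4},
  {"x": 0, "y": 0, "z": 0, "yaw": 0.1, "grip": 4},
  {"x": 0, "y": 0, "z": 0, "yaw": 0.1, "grip": 4},
  {"x": 0, "y": 0, "z": 0, "yaw": 0.1, "grip": 4},
  {"x": 0, "y": 0, "z": 0, "yaw": 0.1, "grip": 4},
], newtons=50)

```text
time: 0.82
tcp_pos: [0.2477, -0.6277, 0.2052]
ee_rot: [[-0.416, -0.909, -0.0], [-0.909, 0.416, 0.001], [-0.0, 0.0, -1.0]]
wrist_force: [-0.9, 0.2, -0.9]
gripper_width: 0.044
```

carry_out([
  {"x": -2.9, "y": -0.76, "z": 0.4, "yaw": 0, "grip": 4},
  {"x": -2.9, "y": -0.76, "z": 0.4, "yaw": 0, "grip": 4},
  {"x": -2.9, "y": -0.76, "z": 0.4, "yaw": 0, "grip": 4},
  {"x": -2.9, "y": -0.76, "z": 0.4, "yaw": 0, "grip": 4},
  {"x": -2.9, "y": -0.76, "z": 0.4, "yaw": 0, "grip": 4},
  {"x": -2.9, "y": -0.76, "z": 0.4, "yaw": 0, "grip": 4},
  {"x": -2.9, "y": -0.76, "z": 0.4, "yaw": 0, "grip": 4},
  {"x": -2.9, "y": -0.76, "z": 0.4, "yaw": 0, "grip": 4},
  {"x": -2.9, "y": -0.76, "z": 0.4, "yaw": 0, "grip": 4},
  {"x": -2.9, "y": -0.76, "z": 0.4, "yaw": 0, "grip": 4},
  {"x": -2.9, "y": -0.76, "z": 0.4, "yaw": 0, "grip": 4},
  {"x": 0, "y": 0, "z": 0, "yaw": 0, "grip": 4},
  {"x": 0, "y": 0, "z": 0, "yaw": 0, "grip": 4},
])

```text
time: 1.9
tcp_pos: [0.4561, -0.37, 0.1611]
ee_rot: [[-0.409, -0.913, -0.001], [-0.913, 0.409, 0.001], [-0.001, 0.001, -1.0]]
wrist_force: [-0.3, -0.6, 0.6]
gripper_width: 0.0401
```

```bash
python3 - <<'E'
from h import *
s,im=snap('wrist','b2.png'); print(s['tcp_pos'],s['ee_rot'][:,0],s['time'])
np.savez('b2.npz',tcp_pos=s['tcp_pos'],ee_rot=s['ee_rot'])
print(proj('wrist',[.455,-.371,.046],s))
E
```

```text
[ 0.45613184 -0.36995273  0.16108385] [-4.08683438e-01 -9.12676060e-01 -5.06528347e-04] 1.9
(np.float64(320.61783715457005), np.float64(240.02716051290983))
```

View pics/b2.png

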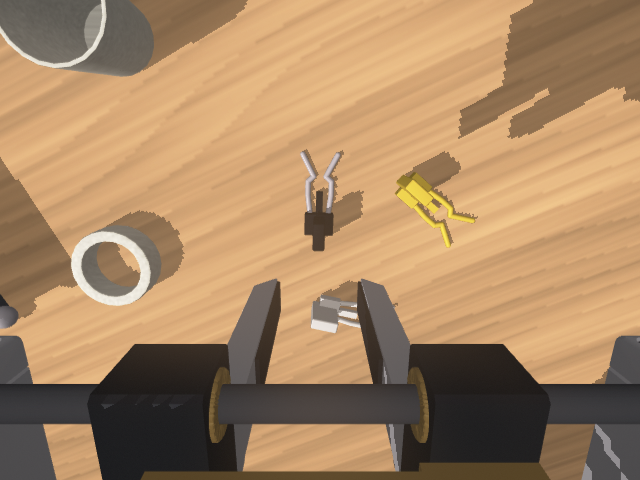

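```bash
python3 - <<'E'
from h import *
s=np.load('b2.npz')
t1=ray('wrist',304,152,.0025,s);t2=ray('wrist',340,153,.0025,s);m=(t1+t2)/2
f=ray('wrist',318.5,250,.046,s); fb=ray('wrist',318.5,250,.01,s)
print(t1,t2,m,np.linalg.norm(t1-t2),f,fb)
x,y=s['ee_rot'][:,0],s['ee_rot'][:,1]
o=s['tcp_pos']
for n,p in dict(m=m,f=f,fb=fb,blk1=ray('wrist',305,215,.014,s),blk2=ray('wrist',333,215,.014,s)).items(): print(n,((p-o)@x).round(4),((p-o)@y).round(4))
im=cv2.imread('pics/b2.png')[140:265,265:385]; cv2.imwrite('pics/b3.png',cv2.resize(im,None,fx=5,fy=5,interpolation=cv2.INTER_CUBIC)+0)
g=cv2.cvtColor(im,cv2.COLOR_BGR2GRAY)
for r in range(65,114,3): print(r+140,np.where(g[r]<70)[0][[0,-1]]+265 if (g[r]<70).any() else None)
E
```

```text
[ 0.52313745 -0.38564527  0.0025    ] [ 0.50940967 -0.41416742  0.0025    ] [ 0.51627356 -0.39990635  0.0025    ] 0.03165383674561044 [ 0.44793441 -0.36593602  0.046     ] [ 0.43784589 -0.36136731  0.01      ]
m 0.0028 -0.0673
f -0.0003 0.009
fb -0.0003 0.0201
blk1 -0.0123 -0.0137
blk2 0.0126 -0.0137
205 [316 321]
208 [316 321]
211 [316 321]
214 [305 332]
217 [305 332]
220 [305 332]
223 [305 332]
226 [305 332]
229 [305 332]
232 [305 332]
235 [313 324]
238 [313 323]
241 [313 323]
244 [313 323]
247 [313 323]
250 None
253 None
```

```bash
python3 - <<'E'
from h import *
s=np.load('b2.npz'); x,y=s['ee_rot'][:,0],s['ee_rot'][:,1]; o=s['tcp_pos']*[1,1,0]-0.002*y
yaw=.045; cx=-y*np.cos(yaw)+x*np.sin(yaw); cy=np.array([-cx[1],cx[0],0])
print('angle',np.arctan2(cx[1],cx[0]))
P=lambda a,b,z:np.round(proj('side',o+a*cx+b*cy+[0,0,z]),1)
for a in(-.012,.012):
  for b in (.005,-.005): print('fintop',a,b,P(a,b,.046))
for h in(.006,.01,.014,.018):
  print(h,[ (a,b,P(a,b,h)) for a in(.012,.015) for b in(.0125,-.0125)], 'scene rear', np.round(proj('scene',o-.003*cx+[0,0,h]),1))
im=cv2.imread('pics/a2.png')[345:410,280:350]; im2=cv2.imread('pics/b2.png')[145:257,265:375]
A=cv2.resize(im,(700,650),interpolation=cv2.INTER_CUBIC)[:600]
cv2.imwrite('pics/b4.png',cv2.convertScaleAbs(A,alpha=2.5,beta=20))
E
```

```text
angle -0.46601073964602785
fintop -0.012 0.005 [286.7 353.3]
fintop -0.012 -0.005 [284.6 358.4]
fintop 0.012 0.005 [304.7 355.8]
fintop 0.012 -0.005 [302.7 361. ]
0.006 [(0.012, 0.0125, array([306.7, 375.3])), (0.012, -0.0125, array([302.1, 388.6])), (0.015, 0.0125, array([308.9, 375.6])), (0.015, -0.0125, array([304.3, 388.9]))] scene rear [168.6 311.8]
0.01 [(0.012, 0.0125, array([306.7, 373. ])), (0.012, -0.0125, array([302. , 386.3])), (0.015, 0.0125, array([308.8, 373.3])), (0.015, -0.0125, array([304.2, 386.6]))] scene rear [168.1 310. ]
0.014 [(0.012, 0.0125, array([306.6, 370.7])), (0.012, -0.0125, array([301.9, 383.9])), (0.015, 0.0125, array([308.8, 371. ])), (0.015, -0.0125, array([304.2, 384.3]))] scene rear [167.6 308.2]
0.018 [(0.012, 0.0125, array([306.5, 368.4])), (0.012, -0.0125, array([301.8, 381.6])), (0.015, 0.0125, array([308.7, 368.7])), (0.015, -0.0125, array([304.1, 382. ]))] scene rear [167.1 306.4]
```

View pics/b4.png

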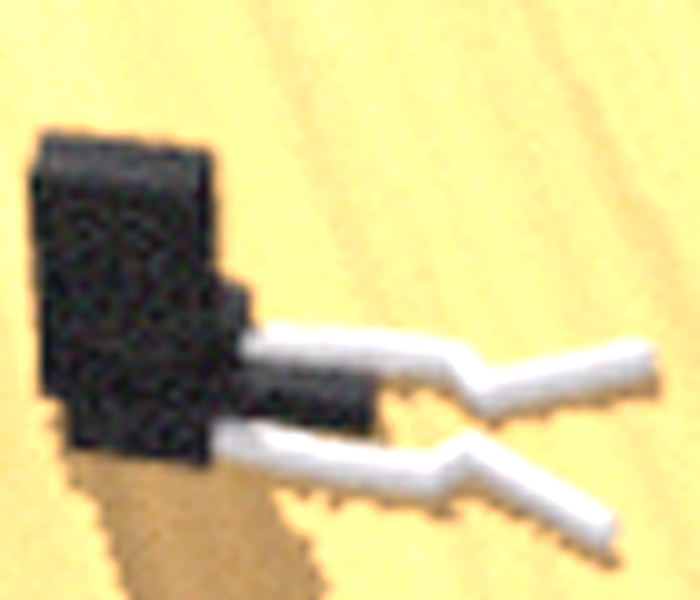

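The enlarged crop shows the fin spanning about 6–46 mm in height and the grip block's top at about 15 mm. So I'll pinch the fin with the fingertips just above the block (TCP z ≈ 0.018).

carry_out([
  {"x": 0, "y": 0, "z": 0, "yaw": 0.045, "grip": 4},
  {"x": 0, "y": -0.2, "z": 2.5, "yaw": 0, "grip": 4},
  {"x": 0, "y": 0, "z": 2.5, "yaw": 0, "grip": 4},
  {"x": 0, "y": 0, "z": 2.5, "yaw": 0, "grip": 4},
  {"x": 0, "y": 0, "z": 2.5, "yaw": 0, "grip": 4},
  {"x": 0, "y": 0, "z": 2.0, "yaw": 0, "grip": 4},
  {"x": 0, "y": 0, "z": 1.2, "yaw": 0, "grip": 4},
  {"x": 0, "y": 0, "z": 0.8, "yaw": 0, "grip": 4},
  {"x": 0, "y": 0, "z": 0.3, "yaw": 0, "grip": 4},
  {"x": 0, "y": 0, "z": 0, "yaw": 0, "grip": 4},
  {"x": 0, "y": 0, "z": 0, "yaw": 0, "grip": 4},
])

```text
time: 2.87
tcp_pos: [0.4573, -0.3731, 0.0194]
ee_rot: [[-0.453, -0.892, 0.001], [-0.892, 0.453, -0.001], [0.0, -0.001, -1.0]]
wrist_force: [0.1, -0.6, 1.2]
gripper_width: 0.0401
```

carry_out([
  {"x": 0, "y": 0, "z": 0, "yaw": 0, "grip": 0.5},
  {"x": 0, "y": 0, "z": 0, "yaw": 0, "grip": 0.5},
  {"x": 0, "y": 0, "z": 0, "yaw": 0, "grip": 0.5},
  {"x": 0, "y": 0, "z": 0, "yaw": 0, "grip": 0.5},
  {"x": 0, "y": 0, "z": 0, "yaw": 0, "grip": 0.5},
  {"x": 0, "y": 0, "z": 0, "yaw": 0, "grip": 0.5},
  {"x": 0, "y": 0, "z": 0, "yaw": 0, "grip": 0.5},
  {"x": 0, "y": 0, "z": 0, "yaw": 0, "grip": 0.5},
  {"x": 0, "y": 0, "z": 0, "yaw": 0, "grip": 0.5},
  {"x": 0, "y": 0, "z": 0, "yaw": 0, "grip": 0.5},
], newtons=55)

```text
time: 3.7
tcp_pos: [0.4572, -0.3725, 0.0187]
ee_rot: [[-0.452, -0.892, 0.0], [-0.892, 0.452, -0.0], [-0.0, -0.0, -1.0]]
wrist_force: [-1.0, 0.6, 5.8]
gripper_width: 0.0092
```

carry_out([
  {"x": 0, "y": 0, "z": -1, "yaw": 0, "grip": 0.5},
  {"x": 0, "y": 0, "z": -2.5, "yaw": 0, "grip": 0.5},
  {"x": 0, "y": 0, "z": -2.5, "yaw": 0, "grip": 0.5},
  {"x": 0, "y": 0, "z": -2.5, "yaw": 0, "grip": 0.5},
  {"x": 0, "y": 0, "z": -2.5, "yaw": 0, "grip": 0.5},
  {"x": 0, "y": 0, "z": -2.5, "yaw": 0, "grip": 0.5},
  {"x": 0, "y": 0, "z": -2.5, "yaw": 0, "grip": 0.5},
  {"x": 0, "y": 0, "z": -1, "yaw": 0, "grip": 0.5},
  {"x": 0, "y": 0, "z": 0, "yaw": -0.094, "grip": 0.5},
  {"x": 0, "y": 0, "z": 0, "yaw": -0.094, "grip": 0.5},
  {"x": 0, "y": 0, "z": 0, "yaw": -0.094, "grip": 0.5},
  {"x": 0, "y": 0, "z": 0, "yaw": -0.094, "grip": 0.5},
  {"x": 0, "y": 0, "z": 0, "yaw": -0.094, "grip": 0.5},
])

```text
time: 4.78
tcp_pos: [0.4566, -0.3723, 0.1881]
ee_rot: [[0.005, -1.0, -0.001], [-1.0, -0.005, 0.0], [-0.0, 0.001, -1.0]]
wrist_force: [0.2, -0.2, -0.8]
gripper_width: 0.0097
```

carry_out([
  {"x": -1.5, "y": 0, "z": 0, "yaw": 0, "grip": 0.5},
  {"x": -2.5, "y": -0.2, "z": 0, "yaw": 0, "grip": 0.5},
  {"x": -2.5, "y": -0.2, "z": 0, "yaw": 0, "grip": 0.5},
  {"x": -2.5, "y": -0.2, "z": 0, "yaw": 0, "grip": 0.5},
  {"x": -2.5, "y": -0.2, "z": 0, "yaw": 0, "grip": 0.5},
  {"x": -2.5, "y": -0.2, "z": 0, "yaw": 0, "grip": 0.5},
  {"x": -2.5, "y": -0.2, "z": 0, "yaw": 0, "grip": 0.5},
  {"x": -2.5, "y": -0.2, "z": 0, "yaw": 0, "grip": 0.5},
  {"x": -2.5, "y": -0.2, "z": 0, "yaw": 0, "grip": 0.5},
  {"x": -2.5, "y": -0.2, "z": 0, "yaw": 0, "grip": 0.5},
  {"x": -2.5, "y": -0.2, "z": 0, "yaw": 0, "grip": 0.5},
  {"x": -2.5, "y": -0.2, "z": 0, "yaw": 0, "grip": 0.5},
  {"x": -2.5, "y": -0.2, "z": 0, "yaw": 0, "grip": 0.5},
  {"x": -2.5, "y": -0.2, "z": 0, "yaw": 0, "grip": 0.5},
  {"x": -2.5, "y": -0.2, "z": 0, "yaw": 0, "grip": 0.5},
  {"x": -2.5, "y": -0.2, "z": 0, "yaw": 0, "grip": 0.5},
  {"x": -2.5, "y": -0.1, "z": 0, "yaw": 0, "grip": 0.5},
  {"x": -2, "y": 0, "z": 0, "yaw": 0, "grip": 0.5},
  {"x": 0, "y": 0, "z": 0, "yaw": 0, "grip": 0.5},
  {"x": 0, "y": 0, "z": 0, "yaw": 0, "grip": 0.5},
])

```text
time: 6.45
tcp_pos: [0.487, 0.0637, 0.1882]
ee_rot: [[0.002, -1.0, -0.001], [-1.0, -0.002, -0.0], [0.0, 0.001, -1.0]]
wrist_force: [0.1, -0.6, -1.3]
gripper_width: 0.0094
```

```bash
python3 - <<'E'
from h import *
s,im=snap('wrist','c1.png'); print(s['tcp_pos'],s['ee_rot'].round(4),s['time'],s['gripper_width'])
np.savez('c1.npz',tcp_pos=s['tcp_pos'],ee_rot=s['ee_rot'])
m=cv2.resize(im[0:300,120:520,::-1],None,fx=2,fy=2,interpolation=cv2.INTER_CUBIC); cv2.imwrite('pics/c2.png',m)
E
```

```text
[0.48698976 0.0636603  0.18823212] [[ 1.7e-03 -1.0e+00 -6.0e-04]
 [-1.0e+00 -1.7e-03 -0.0e+00]
 [ 0.0e+00  6.0e-04 -1.0e+00]] 6.45 0.0093703032178793
```

View pics/c2.png

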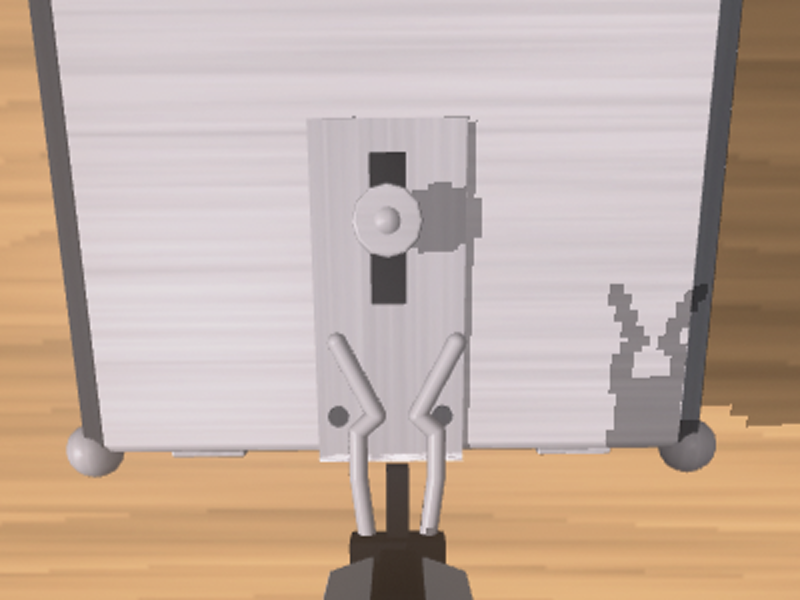

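```bash
python3 - <<'E'
from h import *
s=np.load('c1.npz'); R=s['ee_rot'];o=s['tcp_pos']
def q(n,u,v,z):
    p=ray('wrist',u/2+120,v/2,z,s); print(n,p.round(4),'tool',((p-o)@R[:,0]).round(4),((p-o)@R[:,1]).round(4)); return p
zu=o[2]-.0187
for n,u,v,z in [('tipL',336,341,zu+.0025),('tipR',458,341,zu+.0025),('bulge',397.5,417,zu+.0025),('nose',397,463,zu+.005),('headtop rim',387,219,.103),('headtop left',353,219,.103),('right',421,219,.103),('front',387,257,.103),('slotf',388.5,303,.083),('slotb',387.5,152,.083),('sfl',320,459,.083),('sfr',463,459,.083),('sbl',307,119,.083),('sbr',469,119,.083),('caseL',105,447,.08),('caseR',680,445,.08),('cornL back',52,0,.08),('R',721,0,.08)]: q(n,u,v,z)
E
```

```text
tipL [0.551  0.0791 0.172 ] tool -0.0153 -0.064
tipR [0.551  0.0477 0.172 ] tool 0.016 -0.064
bulge [0.5312 0.0633 0.172 ] tool 0.0005 -0.0442
nose [0.5193 0.0634 0.1745] tool 0.0003 -0.0323
headtop rim [0.5851 0.0668 0.103 ] tool -0.003 -0.0981
headtop left [0.5851 0.0782 0.103 ] tool -0.0143 -0.0981
right [0.5851 0.0555 0.103 ] tool 0.0083 -0.0981
front [0.5729 0.0669 0.103 ] tool -0.0031 -0.086
slotf [0.5571 0.0666 0.083 ] tool -0.0028 -0.0701
slotb [0.6085 0.0669 0.083 ] tool -0.003 -0.1216
sfl [0.4977 0.0936 0.083 ] tool -0.0299 -0.0108
sfr [0.4977 0.0376 0.083 ] tool 0.0261 -0.0108
sbl [0.6191 0.0948 0.083 ] tool -0.0309 -0.1322
sbr [0.6191 0.0386 0.083 ] tool 0.0253 -0.1322
caseL [0.5017 0.1784 0.08  ] tool -0.1148 -0.0149
caseR [ 0.5028 -0.0479  0.08  ] tool 0.1116 -0.0157
cornL back [0.6561 0.1799 0.08  ] tool -0.116 -0.1694
R [ 0.6563 -0.0456  0.08  ] tool 0.1095 -0.1692
```

The wrist view shows the clip pointing straight ahead, its centre line at crop column 397, with the stud at column 387, 3.4 mm to the left. I'll shift sideways and descend in front of the stud.

carry_out([
  {"x": -0.34, "y": 0, "z": 0, "yaw": 0, "grip": 0.5},
  {"x": 0, "y": 0, "z": 2, "yaw": 0, "grip": 0.5},
  {"x": 0, "y": 0, "z": 2, "yaw": 0, "grip": 0.5},
  {"x": 0, "y": 0, "z": 2, "yaw": 0, "grip": 0.5},
  {"x": 0, "y": 0, "z": 1.5, "yaw": 0, "grip": 0.5},
  {"x": 0, "y": 0, "z": 0.7, "yaw": 0, "grip": 0.5},
  {"x": 0, "y": 0, "z": 0.2, "yaw": 0, "grip": 0.5},
  {"x": 0, "y": 0, "z": 0, "yaw": 0, "grip": 0.5},
  {"x": 0, "y": 0, "z": 0, "yaw": 0, "grip": 0.5},
  {"x": 0, "y": 0, "z": 0, "yaw": 0, "grip": 0.5},
])

```text
time: 7.33
tcp_pos: [0.4883, 0.0659, 0.1054]
ee_rot: [[0.0, -1.0, 0.001], [-1.0, -0.0, 0.0], [-0.0, -0.001, -1.0]]
wrist_force: [-0.9, -0.1, 0.1]
gripper_width: 0.0098
```

```bash
python3 - <<'E'
from h import *
s,im=snap('wrist','d1.png'); s2,im2=snap('side','d2.png');print(s['tcp_pos'],s['ee_rot'].round(4),s['time'],s['wrist_force'])
np.savez('d1.npz',tcp_pos=s['tcp_pos'],ee_rot=s['ee_rot'])
a=cv2.resize(im[30:230,220:420,::-1],(400,400),interpolation=cv2.INTER_CUBIC)
b=cv2.resize(im2[150:230,250:330,::-1],(400,400),interpolation=cv2.INTER_CUBIC)
cv2.imwrite('pics/d3.png',np.hstack([a,b]))
E
```

```text
[0.4882784  0.06593848 0.10543226] [[ 4.0e-04 -1.0e+00  1.5e-03]
 [-1.0e+00 -4.0e-04  2.0e-04]
 [-2.0e-04 -1.5e-03 -1.0e+00]] 7.3333 [-0.87029813 -0.10988608  0.08940599]
```

View pics/d3.png

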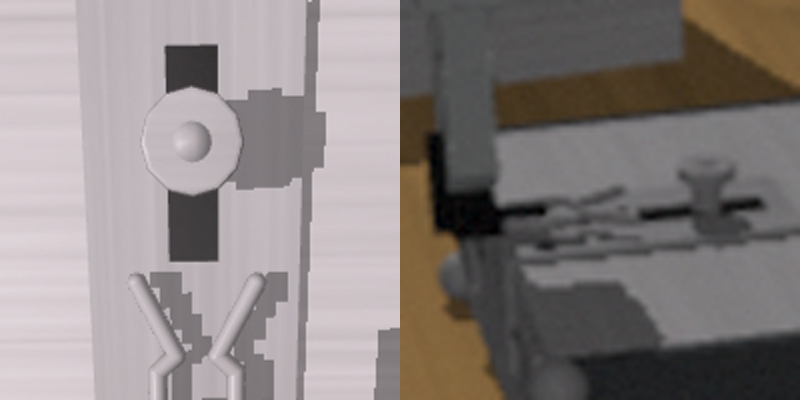

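The stud centre is at crop column 192 and the clip centre at 196.5, so the clip is still about 1.2 mm to the right and about 3.5 mm above the strap. I'll correct that and go forward, stopping short of bulge contact.

carry_out([
  {"x": -0.12, "y": 0, "z": 0.17, "yaw": 0, "grip": 0.5},
  {"x": 0, "y": 0, "z": 0, "yaw": 0, "grip": 0.5},
  {"x": 0, "y": -0.9, "z": 0, "yaw": 0, "grip": 0.5},
  {"x": 0, "y": -0.9, "z": 0, "yaw": 0, "grip": 0.5},
  {"x": 0, "y": -0.8, "z": 0, "yaw": 0, "grip": 0.5},
  {"x": 0, "y": -0.8, "z": 0, "yaw": 0, "grip": 0.5},
  {"x": 0, "y": -0.4, "z": 0, "yaw": 0, "grip": 0.5},
  {"x": 0, "y": 0, "z": 0, "yaw": 0, "grip": 0.5},
  {"x": 0, "y": 0, "z": 0, "yaw": 0, "grip": 0.5},
  {"x": 0, "y": 0, "z": 0, "yaw": 0, "grip": 0.5},
  {"x": 0, "y": 0, "z": 0, "yaw": 0, "grip": 0.5},
])

```text
time: 8.35
tcp_pos: [0.5253, 0.0672, 0.1028]
ee_rot: [[0.001, -1.0, -0.0], [-1.0, -0.001, -0.0], [0.0, 0.0, -1.0]]
wrist_force: [0.8, 0.2, -1.5]
gripper_width: 0.0098
```

```bash
python3 - <<'E'
from h import *
s,im=snap('wrist','e1.png'); s2,im2=snap('side','e2.png');print(s['tcp_pos'],s['ee_rot'].round(4),s['time'],s['wrist_force'])
np.savez('e1.npz',tcp_pos=s['tcp_pos'],ee_rot=s['ee_rot'])
a=cv2.resize(im[60:260,220:420,::-1],(400,400),interpolation=cv2.INTER_CUBIC)
b=cv2.resize(im2[150:230,250:330,::-1],(400,400),interpolation=cv2.INTER_CUBIC)
cv2.imwrite('pics/e3.png',np.hstack([a,b]))
E
```

```text
[0.52532657 0.06720593 0.10279226] [[ 9.e-04 -1.e+00 -2.e-04]
 [-1.e+00 -9.e-04 -0.e+00]
 [ 0.e+00  2.e-04 -1.e+00]] 8.35 [ 0.76438785  0.15826611 -1.502482  ]
```

View pics/e3.png

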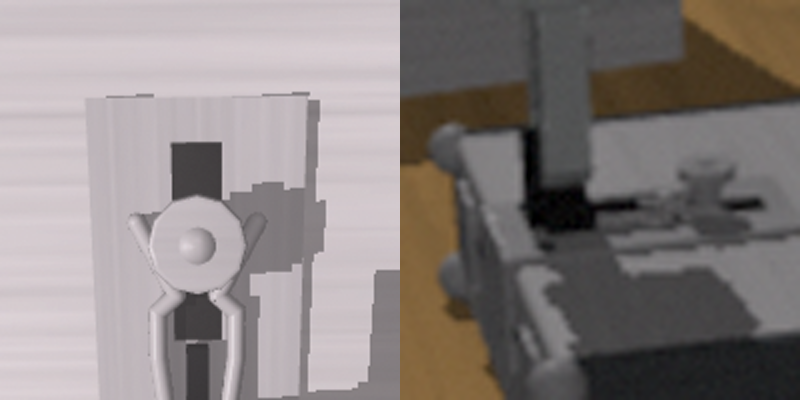

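The clip straddles the neck under the head: tips' middle at column 198, stud at 197. Now I'll push slowly, watching the force.

carry_out([
  {"x": 0, "y": -0.3, "z": 0, "yaw": 0, "grip": 0.5},
  {"x": 0, "y": -0.3, "z": 0, "yaw": 0, "grip": 0.5},
  {"x": 0, "y": -0.3, "z": 0, "yaw": 0, "grip": 0.5},
  {"x": 0, "y": -0.2, "z": 0, "yaw": 0, "grip": 0.5},
  {"x": 0, "y": -0.2, "z": 0, "yaw": 0, "grip": 0.5},
  {"x": 0, "y": -0.2, "z": 0, "yaw": 0, "grip": 0.5},
  {"x": 0, "y": 0, "z": 0, "yaw": 0, "grip": 0.5},
  {"x": 0, "y": 0, "z": 0, "yaw": 0, "grip": 0.5},
  {"x": 0, "y": 0, "z": 0, "yaw": 0, "grip": 0.5},
], newtons=60)

```text
time: 9.2
tcp_pos: [0.5399, 0.0671, 0.1024]
ee_rot: [[0.001, -1.0, -0.002], [-1.0, -0.001, -0.0], [0.0, 0.002, -1.0]]
wrist_force: [-5.4, -1.0, 0.3]
gripper_width: 0.0097
```

carry_out([
  {"x": 0, "y": -0.2, "z": 0, "yaw": 0, "grip": 0.5},
  {"x": 0, "y": -0.2, "z": 0, "yaw": 0, "grip": 0.5},
  {"x": 0, "y": 0, "z": 0, "yaw": 0, "grip": 0.5},
  {"x": 0, "y": 0, "z": 0, "yaw": 0, "grip": 0.5},
  {"x": 0, "y": 0, "z": 0, "yaw": 0, "grip": 0.5},
])

```text
time: 9.62
tcp_pos: [0.5433, 0.0671, 0.1022]
ee_rot: [[0.001, -1.0, -0.003], [-1.0, -0.001, -0.0], [0.0, 0.003, -1.0]]
wrist_force: [-7.1, -0.4, -0.6]
gripper_width: 0.0096
```

carry_out([
  {"x": 0, "y": -0.2, "z": 0, "yaw": 0, "grip": 0.5},
  {"x": 0, "y": -0.1, "z": 0, "yaw": 0, "grip": 0.5},
  {"x": 0, "y": 0, "z": 0, "yaw": 0, "grip": 0.5},
  {"x": 0, "y": 0, "z": 0, "yaw": 0, "grip": 0.5},
  {"x": 0, "y": 0, "z": 0, "yaw": 0, "grip": 0.5},
])

```text
time: 10.03
tcp_pos: [0.546, 0.0671, 0.1021]
ee_rot: [[0.001, -1.0, -0.003], [-1.0, -0.001, -0.0], [0.0, 0.003, -1.0]]
wrist_force: [-9.9, 0.1, 0.7]
gripper_width: 0.0093
```

carry_out([
  {"x": 0, "y": -0.1, "z": 0, "yaw": 0, "grip": 0.5},
  {"x": 0, "y": -0.1, "z": 0, "yaw": 0, "grip": 0.5},
  {"x": 0, "y": 0, "z": 0, "yaw": 0, "grip": 0.5},
  {"x": 0, "y": 0, "z": 0, "yaw": 0, "grip": 0.5},
])

```text
time: 10.37
tcp_pos: [0.5478, 0.0671, 0.1021]
ee_rot: [[0.001, -1.0, -0.004], [-1.0, -0.001, -0.001], [0.001, 0.004, -1.0]]
wrist_force: [-10.7, 0.4, 1.1]
gripper_width: 0.0093
```

carry_out([
  {"x": 0, "y": -0.15, "z": 0, "yaw": 0, "grip": 0.5},
  {"x": 0, "y": 0, "z": 0, "yaw": 0, "grip": 0.5},
  {"x": 0, "y": 0, "z": 0, "yaw": 0, "grip": 0.5},
  {"x": 0, "y": 0, "z": 0, "yaw": 0, "grip": 0.5},
])

```text
time: 10.7
tcp_pos: [0.5498, 0.0671, 0.1022]
ee_rot: [[0.001, -1.0, -0.003], [-1.0, -0.001, -0.0], [0.0, 0.003, -1.0]]
wrist_force: [-0.2, -0.3, 1.2]
gripper_width: 0.0098
```

The force dropped from −10.7 N to −0.2 N, so the clip has snapped home. Now the tug back.

carry_out([
  {"x": 0, "y": 0, "z": 0, "yaw": 0, "grip": 0.5},
  {"x": 0, "y": 0.15, "z": 0, "yaw": 0, "grip": 0.5},
  {"x": 0, "y": 0.15, "z": 0, "yaw": 0, "grip": 0.5},
  {"x": 0, "y": 0.1, "z": 0, "yaw": 0, "grip": 0.5},
  {"x": 0, "y": 0, "z": 0, "yaw": 0, "grip": 0.5},
  {"x": 0, "y": 0, "z": 0, "yaw": 0, "grip": 0.5},
  {"x": 0, "y": 0, "z": 0, "yaw": 0, "grip": 0.5},
])

```text
time: 11.28
tcp_pos: [0.5474, 0.0672, 0.103]
ee_rot: [[0.001, -1.0, 0.001], [-1.0, -0.001, 0.0], [-0.0, -0.001, -1.0]]
wrist_force: [-0.3, -0.1, -0.8]
gripper_width: 0.0096
```

```bash
python3 - <<'E'
from h import *
s,im=snap('wrist','f1.png'); print(s['tcp_pos'],s['time'],s['wrist_force'])
np.savez('f1.npz',tcp_pos=s['tcp_pos'],ee_rot=s['ee_rot'])
a=cv2.resize(im[60:260,220:420,::-1],(600,600),interpolation=cv2.INTER_CUBIC)
cv2.imwrite('pics/f3.png',a)
E
```

```text
[0.54744252 0.06722429 0.10295666] 11.2833 [-0.31234604 -0.08516455 -0.75415261]
```

View pics/f3.png

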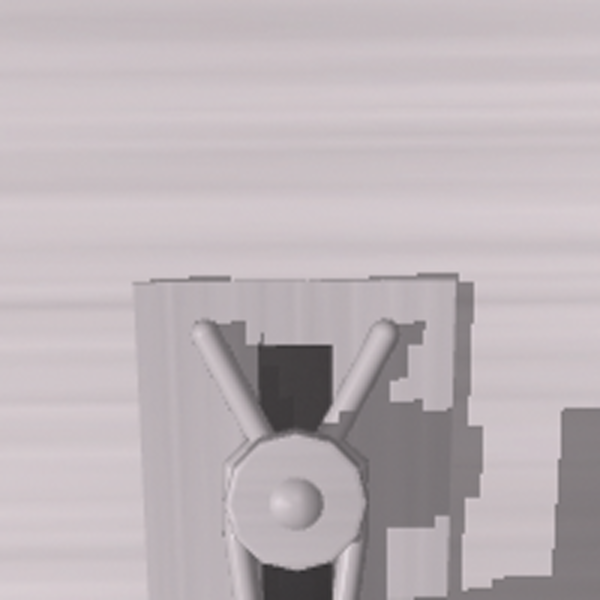

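The clip is home: the bulges are hidden behind the stud head and the tips are beyond it. There's no pull yet (slack), so I'll tug further in small steps.

carry_out([
  {"x": 0, "y": 0.1, "z": 0, "yaw": 0, "grip": 0.5},
  {"x": 0, "y": 0.1, "z": 0, "yaw": 0, "grip": 0.5},
  {"x": 0, "y": 0.1, "z": 0, "yaw": 0, "grip": 0.5},
  {"x": 0, "y": 0, "z": 0, "yaw": 0, "grip": 0.5},
  {"x": 0, "y": 0, "z": 0, "yaw": 0, "grip": 0.5},
  {"x": 0, "y": 0, "z": 0, "yaw": 0, "grip": 0.5},
])

```text
time: 11.83
tcp_pos: [0.5443, 0.0672, 0.1029]
ee_rot: [[0.001, -1.0, 0.0], [-1.0, -0.001, 0.0], [-0.0, -0.0, -1.0]]
wrist_force: [1.1, -0.8, -1.2]
gripper_width: 0.0095
```

carry_out([
  {"x": 0, "y": 0.1, "z": 0, "yaw": 0, "grip": 0.5},
  {"x": 0, "y": 0.15, "z": 0, "yaw": 0, "grip": 0.5},
  {"x": 0, "y": 0, "z": 0, "yaw": 0, "grip": 0.5},
  {"x": 0, "y": 0, "z": 0, "yaw": 0, "grip": 0.5},
  {"x": 0, "y": 0, "z": 0, "yaw": 0, "grip": 0.5},
  {"x": 0, "y": 0, "z": 0, "yaw": 0, "grip": 0.5},
])

```text
time: 12.33
tcp_pos: [0.5419, 0.0672, 0.1029]
ee_rot: [[0.001, -1.0, 0.0], [-1.0, -0.001, 0.0], [-0.0, -0.0, -1.0]]
wrist_force: [3.7, -0.3, -1.0]
gripper_width: 0.009
```

```bash
python3 - <<'E'
from h import *
for i in range(3):
    s,im=snap('wrist','g%d.png'%i); print(s['tcp_pos'].round(4),s['time'],s['wrist_force'].round(2))
# head position in each, template match between f1 and g
f=cv2.imread('pics/f1.png'); g=cv2.imread('pics/g2.png')
T=f[200:252,293:345]; r=cv2.matchTemplate(g[170:290,260:380],T,cv2.TM_CCOEFF_NORMED); _,v,_,l=cv2.minMaxLoc(r); print(v,l[0]+260,l[1]+170)
sf=np.load('f1.npz')
for S,v0 in((sf,227.5),(s,227.5+l[1]+170-200)): print(ray('wrist',318.5,v0,.103,S))
T=f[150:180,262:330]; r=cv2.matchTemplate(g[120:210,240:360],T,cv2.TM_CCOEFF_NORMED);print('strapback',cv2.minMaxLoc(r))
E
```

```text
[0.5419 0.0672 0.1029] 12.3333 [ 3.71 -0.29 -0.97]
[0.5418 0.0672 0.1029] 12.3833 [ 3.76 -1.01 -0.89]
[0.5418 0.0672 0.1029] 12.4333 [ 4.43 -0.75 -0.53]
0.9688741564750671 293 198
[0.58524883 0.06688934 0.103     ]
[0.58064909 0.06687228 0.103     ]
strapback (-0.23433151841163635, 0.8663027882575989, (24, 60), (22, 19))
```

The pull is 3.7–4.4 N, and the camera shows the stud head 4.6 mm forward with the clip still on. Now I'll ease back, lower slightly, release and go up.

carry_out([
  {"x": 0, "y": -0.15, "z": 0, "yaw": 0, "grip": 0.5},
  {"x": 0, "y": -0.15, "z": 0, "yaw": 0, "grip": 0.5},
  {"x": 0, "y": -0.15, "z": 0.1, "yaw": 0, "grip": 0.5},
  {"x": 0, "y": 0, "z": 0, "yaw": 0, "grip": 0.5},
  {"x": 0, "y": 0, "z": 0, "yaw": 0, "grip": 0.5},
  {"x": 0, "y": 0, "z": 0, "yaw": 0, "grip": 0.5},
])

```text
time: 12.98
tcp_pos: [0.546, 0.0672, 0.1017]
ee_rot: [[0.001, -1.0, -0.0], [-1.0, -0.001, 0.0], [-0.0, 0.0, -1.0]]
wrist_force: [1.0, -0.2, 1.5]
gripper_width: 0.01
```

carry_out([
  {"x": 0, "y": 0, "z": 0, "yaw": 0, "grip": 2},
  {"x": 0, "y": 0, "z": 0, "yaw": 0, "grip": 3},
  {"x": 0, "y": 0, "z": 0, "yaw": 0, "grip": 4},
  {"x": 0, "y": 0, "z": 0, "yaw": 0, "grip": 4},
  {"x": 0, "y": 0, "z": 0, "yaw": 0, "grip": 4},
  {"x": 0, "y": 0, "z": -0.5, "yaw": 0, "grip": 4},
  {"x": 0, "y": 0, "z": -1.5, "yaw": 0, "grip": 4},
  {"x": 0, "y": 0, "z": -2, "yaw": 0, "grip": 4},
  {"x": 0, "y": 0, "z": -2, "yaw": 0, "grip": 4},
  {"x": 0, "y": 0, "z": -2, "yaw": 0, "grip": 4},
  {"x": 0, "y": 0, "z": -2, "yaw": 0, "grip": 4},
  {"x": 0, "y": 0, "z": 0, "yaw": 0, "grip": 4},
  {"x": 0, "y": 0, "z": 0, "yaw": 0, "grip": 4},
])

```text
time: 14.07
tcp_pos: [0.5467, 0.0673, 0.2031]
ee_rot: [[0.001, -1.0, 0.002], [-1.0, -0.001, 0.0], [-0.0, -0.002, -1.0]]
wrist_force: [0.2, 0.4, -0.9]
gripper_width: 0.0397
```

```bash
python3 - <<'E'
from h import *
s,im=snap('wrist','i1.png'); s2,im2=snap('side','i2.png');print(s['tcp_pos'],s['time'],s['wrist_force'],s['gripper_width'])
np.savez('i1.npz',tcp_pos=s['tcp_pos'],ee_rot=s['ee_rot'])
a=cv2.resize(im[80:280,220:420,::-1],(400,400),interpolation=cv2.INTER_CUBIC)
b=cv2.resize(im2[150:230,250:330,::-1],(400,400),interpolation=cv2.INTER_CUBIC)
cv2.imwrite('pics/i3.png',np.hstack([a,b]))
E
```

```text
[0.54674696 0.06726629 0.20307543] 14.0667 [ 0.16518488  0.40096708 -0.94028917] 0.03967893894099361
```

View pics/i3.png

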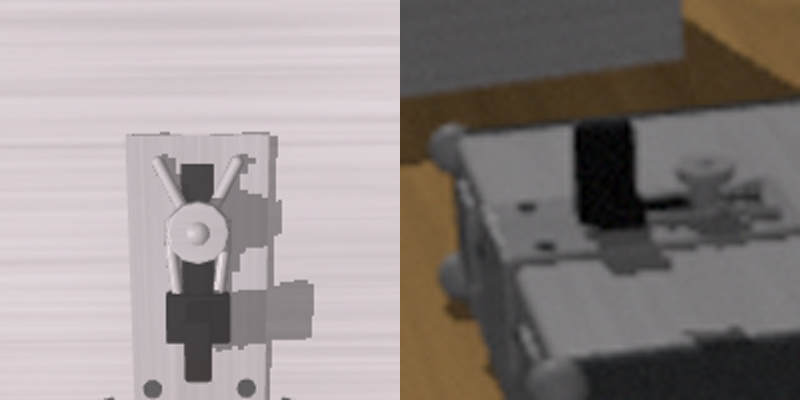

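The clip is home, flat on the strap, with the stud head at crop (197,233) and the hand clear. One numeric check, then I'll hand in.

```bash
python3 - <<'E'
from h import *
s=np.load('i1.npz')
p=lambda u,v,z:ray('wrist',u/2+220,v/2+80,z,s).round(4)
print('head',p(197,233,.103),'tips mid',p(197.5,160,.0855),'strap back',p(198,134,.083))
print(proj('wrist',[.585,.067,.103],s))
job.finish_job()
E
```

```text
head [0.5845 0.067  0.103 ] tips mid [0.6103 0.0669 0.0855] strap back [0.62   0.0667 0.083 ]
(np.float64(318.55315515427503), np.float64(195.82080960597278))
the job is handed in; nothing more can be done
```

The black hairpin clip is snapped home on the stud and lying flat on the strap, and the job was handed in after about 14 s of the 61 s allowed. No verdict comes back, so what follows rests on my own checks.

- **Pushing on:** the highest push force I read was 10.7 N, which means the stud had given way by about 12 mm. The force then fell to about 0 N, showing the clip had snapped home.
- **Tug:** I pulled back with 3.7–4.4 N. The camera showed the stud drawn about 4.6 mm towards the front edge, and the force implies 4.1–4.9 mm. I held it for more than 0.15 s and the clip stayed on. The first short pull only took up slack, so I pulled further in small steps.
- **After letting go:** the gripper is open, about 100 mm above the clip and touching nothing. The stud head is at x = 0.5845 m against about 0.585 m at rest. The leg tips are 25.8 mm ahead of the stud's axis, where 26 mm is nominal when home.
- **Tape and cup:** I did not check these again at the end. Nothing was moved near them except at a safe height.
- **Failures and disagreements:** the first move call was refused because its rows left fields out, and nothing moved. Measurements from the side camera differed from the wrist camera by a few millimetres, so I used the wrist camera.

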